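Open the bead lathe's gear head for cleaning

TASK

Get the bead lathe ready for cleaning: squeeze the two orange snap tabs of the grey gear cover inward, lift the cover off upright and stand it, let go, on the brown cork mat. Throw the red-knobbed lever that was under it fully into the yellow-marked notch, and take the cover up again (its black top rib lets you reach into the narrow tray) and set it gently, not dropped, right way up and flat on the floor of the blue wash tray. Leave the other things on the bench where they are.

Things in the scene. Friction and masses are not known exactly. Their poses are not given: they have to be found in the camera images.
- machine: Bead lathe, fixed to the bench: green headstock 170 (x) x 130 (y) x 85 mm high, origin at the centre of its underside, z up. Bed, chuck and tailstock run out to its +y side, to 365 mm from the origin, all below 90 mm. The grey cover stands on the headstock's top deck, axes along the machine's.
- seat (a point): Centre of the headstock's top deck, 85 mm over the bench, where the cover's origin is while it is on; axes as the machine's. Two steel catch bars stand on the deck just outside the cover's tabs, at y = +-28 to +-40 mm, x within +-22, up to 14 mm over the deck: keep the fingertips above them.
- cover: Grey clip-on gear cover, a hollow cap open below, 120 (x) x 52 (y) x 64 mm high plus a black rib on top, 0.2 to 0.4 kg; origin at the centre of its underside, z up. In the middle of each long side (+y, -y) hangs an orange flexible snap tab. Let go, it stands flat on its underside. Half round it is the same.
- cover_rib (a point): Point on the cover's black top rib, 86 mm over the cover's origin; axes as the cover's. The rib is 12 mm thick in x, 40 mm long in y, from 64 to 88 mm over the origin; grip it with the fingers closing along the cover's x.
- cover_side_a (a point): On the +y tab's ribbed pad, 40 mm over the cover's underside, 30 mm from its centre plane. Pads are 24 mm wide in x, 26 to 54 mm over the underside; over both pads 65 mm at rest, 56 mm fully squeezed. Grip both pads across y at this height with 20 N or more: both press fully; keep squeezing and lift straight up (70 mm clears the lever).
- cover_side_b (a point): The same point on the -y tab's pad. At the foot of each tab an outward hook (62 mm over both, up to 5.5 mm over the underside) sits under a catch bar: the cover lifts only 1.5 mm until both tabs are pressed in.
- tab_a (a joint): Snap tab on the cover's +y side, hinged at its top: 0 = sprung out (latched), 0.13 rad = pressed fully in; the hook is free of its catch from about 0.08. About 7 N on the pad presses it fully.
- tab_b (a joint): The same on the cover's -y side.
- lever (a joint): Gear lever under the cover: 10 mm rod with a red ball knob. Swings about the machine's y axis: 0 = upright, positive leans to the machine's +x. Spring detents at -0.42, 0 and +0.42 rad, about 6 N at the knob to pass from one to the next, stops at +-0.47. It starts in a white-marked notch (-0.42 or 0); the yellow-marked notch at +0.42 is wanted.
- lever_knob (a point): Centre of the lever's red knob, 18 mm across, 78 mm from the pivot (48 mm over the deck when upright); it can be pinched across the machine's y and moved along its arc. The two bars of its gate reach 19 mm over the deck, at y = +-7 to +-11 mm, x within +-42.
- lever_pivot (a point): The lever's pivot, on the machine's centre, 30 mm under the deck; axes as the machine's.
- mat: Brown cork mat, fixed, 180 (x) x 150 (y) x 4 mm, origin at the centre of its underside.
- tray: Blue wash tray, fixed, open on top, outside 144 (x) x 86 (y) x 50 mm high, walls and floor 5 mm; inside 134 x 76 mm: the cover goes in lengthwise with 7 mm to spare all round, with no room for fingers beside its tabs. Origin at the centre of its underside.
- tray_in (a point): Centre of the tray's inner floor, 5 mm over the bench; axes as the tray's.
- bead_tub: Bystander: white tub of turquoise beads 160 x 110 x 50 mm; origin at the centre of its underside.
- bead_tray: Bystander: low black tray of turquoise beads 110 x 80 x 20 mm; origin at the centre of its underside.
- oil_bottle: Bystander: oil bottle, 44 mm across, 120 mm high; origin at the centre of its underside.
- wrench: Bystander: wrench 180 mm long, lying along its x; origin at its middle, on the bench.
- brush: Bystander: brush 150 mm long, lying along its x; origin at its middle, on the bench.
- spare_wheel: Bystander: white grinding wheel 80 mm across, 16 mm thick, lying flat; origin at the centre of its underside.
- screwdriver: Bystander: yellow screwdriver 200 mm long, lying along its x; origin at its middle, on the bench.

How it is judged (in metres and radians):
On the way, in this order (a step that is already met when the one before it is completed fails the run):
1. both snap tabs are pressed in (value of joint each of tab_a, tab_b above 0.07 rad), for 0.05 s.
2. the cover is lifted 40 mm clear of its seat, still upright (z of cover in the frame of seat above 0.04 m and angle between cover's own z axis and vertical below 0.4 rad), for 0.1 s.
3. the cover stands on the cork mat, upright and let go (x of cover in the frame of mat between -0.08 and 0.08 m and y of cover in the frame of mat between -0.065 and 0.065 m and z of cover in the frame of mat below 0.008 m and angle between cover's own z axis and vertical below 0.1 rad and contact force between cover and the fingers below 0.1 N and linear speed of cover below 0.02 m/s), for 0.2 s.
At the end, for the whole second after the job is handed in: The lever rests in the yellow-marked notch (beyond 0.34 rad), and the cover stands right way up, flat on the floor of the wash tray (origin within 12 mm of the tray's centre in x and y, within 4 mm of its floor, tilt under 0.06 rad), released and at rest (value of joint lever above 0.34 rad and x of cover in the frame of tray_in between -0.012 and 0.012 m and y of cover in the frame of tray_in between -0.012 and 0.012 m and z of cover in the frame of tray_in between -0.004 and 0.004 m and angle between cover's own z axis and vertical below 0.06 rad and linear speed of cover below 0.02 m/s and velocity of joint lever below 0.05 rad/s); the robot touches nothing.
It fails at once if the cover is dropped (moves faster than 0.55 m/s with no finger on it) (linear speed of cover above 0.55 m/s and contact force between cover and the fingers below 0.05 N).
It fails at once if a bystander is moved more than 40 mm (distance of any of bead_tub, bead_tray, oil_bottle, wrench, brush, spare_wheel, screwdriver from where it was at the start of the episode above 0.04 m).
It also fails if it takes over 72 s, if anything falls off the work surface, if the arm or the gripper's body presses on something with over 40 N, if the wrist force passes 120 N, or if a joint passes its speed limit or range.

ROBOT

A 7-joint arm with a two-finger parallel gripper is mounted at the origin on the work surface. World frame = base frame: x ahead of the robot, y to its left, z up, the work surface at z = 0. Lengths are in m, angles in degrees, forces in N, time in s.
With the tool pointing down it reaches from about 0.35 to 0.9 m from the base axis. Payload 7.2 kg.
Tool frame: the origin (TCP) lies at the very end of the fingers, on their centre line; the grasp point (between the pads) lies 19 mm behind it (robot.grip_point_offset is the distance from the TCP to the grasp point, in m); z points along the fingers, y is the line along which they close (so a half turn about z gives the same grasp; the last joint's range is limited). The gripper opens to 88 mm and grips with 3 to 60 N. Pads are 20 mm wide; open, the fingers measure 115 mm over their backs; the gripper's body (75 mm by 178 mm) begins 61 mm behind the grasp point.
Start: joints at [71.436, 23.554, -0.728, 91.456, 0.321, 64.991, -4.71], TCP at [0.158, -0.605, 0.223] pointing down, gripper open.
Joint ranges: [-169.25, 169.25], [-16.82, 113.86], [-84.01, 82.57], [7.8, 145.47], [-59.2, 239.2], [7.22, 106.19], [-163.78, 163.78]. Speed limits (degrees/s): [136.94, 136.94, 172.46, 172.46, 180, 180, 180].

INTERFACE

Orientations are given as [roll, pitch, yaw] about the fixed x, y, z axes, in that order (R = Rz(yaw) Ry(pitch) Rx(roll)).
In Python, from plant import read_state, camera, robot gives the robot as it stands.
- The arm moves only by the tool step_arm, never from a script. Its argument "steps" is one flat list of numbers, 7 for each row, row after row: the shift along the tool's x, y, z in units of 100 mm (1.0 is 100 mm), then the turn, a rotation vector about the tool's x, y, z in units of pi rad (1.0 is pi rad), then the closure, from -1 (fully open) to 1 (shut). In form: [tx, ty, tz, rx, ry, rz, fingers, tx, ty, tz, rx, ry, rz, fingers, ...]. A call has 1 to 5 rows; each row is the pose to reach, as a shift and turn from the pose commanded when the call began, along the tool's axes at that moment, turning the shorter way round; what a row does not reach only later rows make up. A row lasts 1/12 s, in which the tool goes at most 41.7 mm and 7.16 degrees, less where a joint would pass 70% of its speed; a pose out of reach is approached as far as the arm can. A call with a number of a shift or a turn outside -1 to 1 is refused whole. A call with a gripper value outside its range is refused whole. The fingers move at their own pace and stop on an object; "grip_force" is the grip in N (left out, the last holds). Time passes only in rows, so rows that repeat a pose let the fingers close. It gives the time, the measured TCP pose, the force, the opening and the grip force at its end, in the units of the state.
- read_state(): the state, without advancing time (a new reading comes with each control period).
- camera(name): name is "scene" or "top" or "wrist"; returns a dict with "img" (384x512x3 uint8, blue, green, red), "depth" (384x512 float32, m along the optical axis (not along the pixel's ray), 0 where there is no reading), "K" (3x3 intrinsics, pixels), "R" (3x3) and "t" (3): a world point X has camera coordinates R X + t; the wrist camera has in their place "hand_eye" (4x4, takes a point from camera to tool coordinates, whose origin is the TCP and whose axes are the flange's). Camera axes: x right, y down, z forward; pixel columns grow to the right and rows downward; lengths in m; the calibration is good to about 2 mm. A picture is of the moment at which its call begins: read the wrist's pose just before it.
- robot.close_job(): hands the job in; it is judged then, once.
The state is a dict: "t": time; "joint_pos": joint angles; "qvel": joint speeds; "tau": joint torques, N m; "tool_pos": TCP position; "orientation": TCP orientation; "force": force on the tool from outside, world axes, zero at the start; "wrist_torque": the same for the moment, N m; "gripper_width": finger opening in m; "finger_force": force on a finger pad.
Only numpy, scipy, OpenCV 4.12 (cv2) and the standard library are available. Lean on these libraries where they do the work, as an engineer would, in place of code of your own. Each camera call takes 0.05 s, during which the arm holds its last target. There are 200 camera calls.

## Working session

There is one attempt and no reset: what is moved stays moved. The work goes in short steps, Python scripts to look and compute and a tool call to move; the robot and the scene stay as the last step left them, time stands still between calls to the robot, and variables do not carry over. Pictures are saved under pics/ and viewed, at most 10 in all, crops included, and the job is handed in when it is done.

Besides the shell and the picture viewer there is one more tool, called after "Emit:" by a JSON object that holds its "op" and its "data". step_arm: Moves the arm, as the interface text tells. Its arguments: {"type":"object","properties":{"steps":{"type":"array"},"grip_force":{"type":"number"}},"required":["steps"]}

```bash
mkdir -p pics; ls
python3 - <<'E'
from plant import read_state, camera, robot
import cv2,numpy as np
s=read_state(); print({k:np.round(v,3).tolist() for k,v in s.items()})
a=camera("top"); b=camera("scene")
np.savez("c0.npz",ti=a["img"],td=a["depth"],tK=a["K"],tR=a["R"],tt=a["t"],si=b["img"],sd=b["depth"],sK=b["K"],sR=b["R"],st=b["t"])
cv2.imwrite("pics/top0.png",cv2.resize(a["img"],(800,600),interpolation=cv2.INTER_CUBIC)); cv2.imwrite("pics/scene0.png",cv2.resize(b["img"],(800,600)))
for c in(a,b): print(c["K"].round(1).tolist(),(-c["R"].T@c["t"]).round(3),c["R"].round(2).tolist())
E
```

```text
pics
{'t': 0.0, 'joint_pos': [71.436, 23.598, -0.73, 91.504, 0.321, 64.99, -4.709], 'qvel': [0.039, -0.058, 0.004, -0.07, -0.024, 0.023, -0.095], 'tau': [0.0, -58.796, 0.642, -29.108, -0.054, 0.018, 0.0], 'tool_pos': [0.158, -0.604, 0.222], 'orientation': [-179.91, 0.006, 14.66], 'force': [-0.245, -0.723, -0.006], 'wrist_torque': [0.042, 0.008, -0.034], 'finger_force': 0.0, 'gripper_width': 0.088}
[[467.7, 0.0, 251.4], [0.0, 467.7, 191.0], [0.0, 0.0, 1.0]] [ 0.292 -0.104  1.416] [[0.04, -1.0, 0.0], [-0.98, -0.04, -0.2], [0.2, 0.0, -0.98]]
[[399.9, 0.0, 250.8], [0.0, 399.9, 190.1], [0.0, 0.0, 1.0]] [1.355 0.36  0.997] [[-0.51, 0.86, 0.0], [0.59, 0.35, -0.73], [-0.63, -0.37, -0.68]]
```

View pics/top0.png

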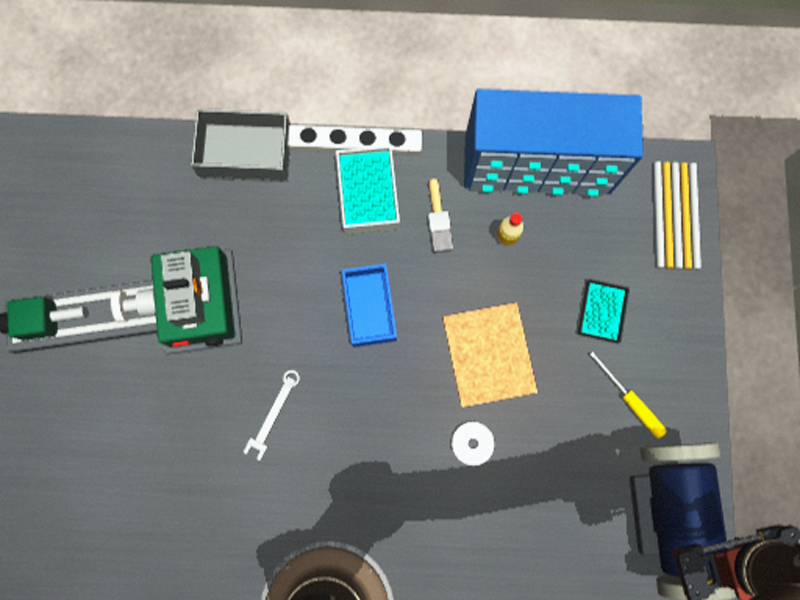

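View pics/scene0.png

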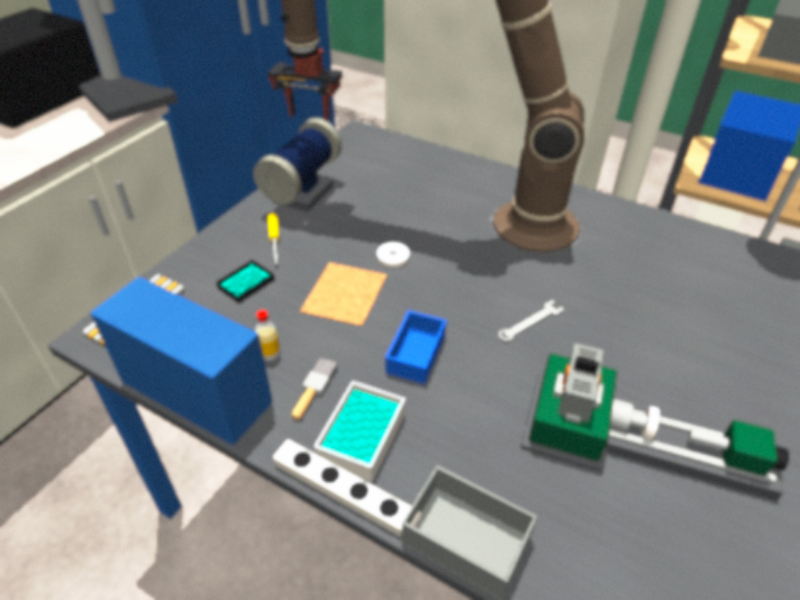

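The top view shows the headstock with the cover at (190,295), the tray at (370,305), the mat at (490,355), the wheel at (472,443) and the wrench at (272,415). All of these are in 800x600 pixels. Next I measure poses by colour and depth, projected at known heights.

```bash
cat > h.py <<'E'
import numpy as np,cv2
from scipy.spatial.transform import Rotation as Rn
def cloud(dep,K,R,t):
    v,u=np.mgrid[:dep.shape[0],:dep.shape[1]]
    P=np.stack([(u-K[0,2])*dep/K[0,0],(v-K[1,2])*dep/K[1,1],dep],-1)
    return (P-t)@R          # R^T (p-t)
def ray(uv,K,R,t,z):
    uv=np.atleast_2d(uv).astype(float); d=np.c_[(uv-K[:2,2])/np.diag(K)[:2],np.ones(len(uv))]@R
    c=-R.T@t; return c+d*((z-c[2])/d[:,2])[:,None]
def rect(P):
    (c,s,a)=cv2.minAreaRect((P[:,:2]*1000).astype(np.float32)); 
    if s[0]<s[1]: s=s[::-1]; a+=90
    return np.round(c,1),np.round(s,1),round((a+90)%180-90,2)   # long-axis yaw
def wcloud(c,s):
    H=c["hand_eye"]; T=np.eye(4); T[:3,:3]=Rn.from_euler("xyz",s["orientation"],degrees=True).as_matrix(); T[:3,3]=s["tool_pos"]
    M=T@H; R=M[:3,:3].T; return R,-R@M[:3,3]
E
python3 - <<'E'
from h import *
d=np.load("c0.npz"); K,R,t=d["tK"],d["tR"],d["tt"]; I=d["ti"]; P=cloud(d["td"],K,R,t); h=cv2.cvtColor(I,cv2.COLOR_BGR2HSV); H,S,V=[h[...,i].astype(int) for i in range(3)]
v,u=np.mgrid[:384,:512]; z=P[...,2]
def box(x0,y0,x1,y1): f=1.5625; return (u>x0/f)&(u<x1/f)&(v>y0/f)&(v<y1/f)
def go(n,m,zp,erode=0):
    m=cv2.morphologyEx(m.astype(np.uint8),cv2.MORPH_OPEN,np.ones((2,2)))>0
    uv=np.c_[u[m],v[m]]; Q=ray(uv,K,R,t,zp); print(n,m.sum(),"zmed",np.median(z[m]).round(4),rect(Q))
B=box(330,255,405,355); bl=B&(H>95)&(H<125)&(S>120)
go("tray outer rim",bl&(z>.04),.05); go("tray all",bl,.05)
go("tray floor",bl&(z<.012)&(z>0),.005)
go("mat",box(430,290,550,420)&(H>5)&(H<25)&(S>70),.004)
g=box(140,235,245,360)
go("head top",g&(abs(z-.085)<.008)&(H>55)&(H<90)&(S>100),.085)
go("head top all z",g&(abs(z-.085)<.008),.085)
go("cover top",g&(abs(z-.149)<.008),.149)
go("rib",g&(z>.164),.173)
go("bed",box(0,235,160,360)&(z>.01),.04)
for n,b in dict(tub=(330,140,405,235),bottle=(490,205,530,250),brush=(420,170,460,260),blk=(570,270,640,350)).items():
    m=box(*b)&(z>.008); print(n,P[m].min(0).round(3),P[m].max(0).round(3))
m=box(460,80,650,200)&(z>.03); print("cabinet",P[m].min(0).round(3),P[m].max(0).round(3))
print("bench z",np.median(z[box(250,300,330,360)]))
E
```

```text
tray outer rim 263 zmed 0.0407 (array([561.9, -56. ]), array([145. ,  85.8]), 10.7)
tray all 1472 zmed 0.0064 (array([558.9, -56. ]), array([151. ,  87.8]), 10.6)
tray floor 952 zmed 0.0055 (array([567.5, -55.1]), array([128.5,  76.3]), 10.61)
mat 2877 zmed 0.0043 (array([ 480.1, -292.8]), array([181.4, 151.1]), 13.16)
head top 1278 zmed 0.0845 (array([559. , 277.5]), array([167.7, 130. ]), 10.91)
head top all z 1401 zmed 0.0844 (array([557.7, 289.9]), array([169.6, 155. ]), 11.13)
cover top 730 zmed 0.1488 (array([560.9, 279.5]), array([120.6,  53.6]), 10.08)
rib 72 zmed 0.1699 (array([560.7, 278.1]), array([38.5, 13.1]), -81.72)
bed 3469 zmed 0.0398 (array([541.9, 494.3]), array([302.6, 169.6]), -82.58)
tub [ 0.292 -0.117  0.008] [0.907 0.04  1.416]
bottle [ 0.292 -0.367  0.008] [ 0.783 -0.104  1.416]
brush [ 0.292 -0.224  0.008] [ 0.842 -0.104  1.416]
blk [ 0.292 -0.575  0.008] [ 0.652 -0.104  1.416]
cabinet [ 0.292 -0.533  0.03 ] [ 0.944 -0.104  1.416]
bench z 0.00011029652445077804
```

Poses found:

| Item | Position (x, y) | Yaw |
|---|---|---|
| Machine and cover | (0.560, 0.278) | about 10.5° |
| Tray | (0.562, -0.056) | 10.6° |
| Mat | (0.480, -0.293) | 13.2° |

I'll raise the arm, then travel towards the machine.

Emit:
{"op": "step_arm", "data": {"steps": [0,0,-0.4,0,0,0.01,-1,0,0,-0.8,0,0,0.02,-1,0,0,-1,0,0,0.023,-1,0,0,-1,0,0,0.023,-1], "grip_force": 30}}

```text
t: 0.43
tool_pos: [0.1587, -0.6065, 0.328]
orientation: [179.6, -0.1, 10.5]
force: [0.5, -0.4, 0.6]
gripper_width: 0.0878
finger_force: 0.0
```

Emit:
{"op": "step_arm", "data": {"steps": [0.3,-0.3,0,0,0,0,-1,0.6,-0.6,0,0,0,0,-1,0.9,-0.9,0,0,0,0,-1,0.95,-0.99,0,0,0,0,-1]}}

```text
t: 0.77
tool_pos: [0.238, -0.4848, 0.3219]
orientation: [-179.9, -0.1, 10.9]
force: [0.5, 0.4, -0.1]
gripper_width: 0.0878
finger_force: 0.0
```

Run:
```python
from plant import *; import numpy as np
s=read_state(); print(s["t"],s["tool_pos"],s["orientation"],s["joint_pos"],s["force"])
c=camera("wrist"); print(c["hand_eye"].round(3).tolist(),c["K"][0,0])
```

```text
0.7667 [ 0.23804269 -0.48477427  0.3219285 ] [-1.79855999e+02 -1.14090374e-01  1.09199071e+01] [ 61.91907846  11.40142552  -3.71119237  94.76560124   0.59868588
  73.95119771 -20.9656169 ] [ 0.54686114  0.3524471  -0.05560285]
[[-0.001, -0.952, -0.306, 0.085], [1.0, -0.001, -0.001, 0.0], [0.0, -0.306, 0.952, -0.163], [0.0, 0.0, 0.0, 1.0]] 294.7958091702314
```

Emit:
{"op": "step_arm", "data": {"steps": [0.3,-0.35,0,0,0,0,-1,0.6,-0.7,0,0,0,0,-1,0.9,-0.99,0,0,0,0,-1,0.9,-1,0,0,0,0,-1]}}

```text
t: 1.15
tool_pos: [0.3071, -0.3702, 0.3223]
orientation: [-179.9, -0.1, 10.9]
force: [0.4, -0.0, 0.4]
gripper_width: 0.088
finger_force: 0.0
```

Emit:
{"op": "step_arm", "data": {"steps": [0.3,-0.35,0,0,0,0,-1,0.6,-0.7,0,0,0,0,-1,0.9,-0.99,0,0,0,0,-1,0.9,-1,0,0,0,0,-1]}}

```text
t: 1.48
tool_pos: [0.3769, -0.2553, 0.3224]
orientation: [-179.9, -0.1, 10.9]
force: [0.3, 0.3, 0.4]
gripper_width: 0.0876
finger_force: 0.0
```

Emit:
{"op": "step_arm", "data": {"steps": [0.3,-0.35,0,0,0,0,-1,0.6,-0.7,0,0,0,0,-1,0.8,-0.99,0,0,0,0,-1,0.8,-1,0,0,0,0,-1]}}

```text
t: 1.82
tool_pos: [0.437, -0.1412, 0.3224]
orientation: [-179.9, -0.1, 11.0]
force: [0.2, 0.5, 0.2]
gripper_width: 0.0879
finger_force: 0.0
```

Emit:
{"op": "step_arm", "data": {"steps": [0.2,-0.35,0,0,0,0,-1,0.4,-0.7,0,0,0,0,-1,0.6,-0.99,0,0,0,0,-1,0.6,-1,0,0,0,0,-1]}}

```text
t: 2.15
tool_pos: [0.4768, -0.0325, 0.3224]
orientation: [-179.8, -0.1, 11.0]
force: [-0.8, 1.1, -0.7]
gripper_width: 0.0878
finger_force: 0.0
```

Emit:
{"op": "step_arm", "data": {"steps": [0.2,-0.35,0,0,0,0,-1,0.4,-0.7,0,0,0,0,-1,0.6,-0.99,0,0,0,0,-1,0.6,-1,0,0,0,0,-1]}}

```text
t: 2.48
tool_pos: [0.5171, 0.0767, 0.322]
orientation: [-179.8, -0.0, 10.9]
force: [-0.4, 0.3, -0.1]
gripper_width: 0.0877
finger_force: 0.0
```

Emit:
{"op": "step_arm", "data": {"steps": [0.2,-0.35,0,0,0,0,-1,0.4,-0.7,0,0,0,0,-1,0.5,-0.99,0,0,0,0,-1,0.5,-1,0,0,0,0,-1]}}

```text
t: 2.82
tool_pos: [0.5465, 0.1839, 0.3214]
orientation: [-179.8, 0.1, 10.9]
force: [-0.7, 0.7, 0.0]
gripper_width: 0.0878
finger_force: 0.0
```

Emit:
{"op": "step_arm", "data": {"steps": [0.1,-0.3,0,0,0,0,-1,0.2,-0.6,0,0,0,0,-1,0.3,-0.9,0,0,0,0,-1,0.3,-0.95,0,0,0,0,-1,0.3,-0.95,0,0,0,0,-1]}}

```text
t: 3.23
tool_pos: [0.5585, 0.2784, 0.3214]
orientation: [-180.0, 0.1, 10.7]
force: [0.1, 0.0, 0.3]
gripper_width: 0.088
finger_force: 0.0
```

```bash
cat > w.py <<'E'
import sys; from plant import *; from h import *
def shot(name):
    s=read_state(); c=camera("wrist"); R,t=wcloud(c,s); cv2.imwrite(f"pics/{name}.png",c["img"]); np.savez(name+".npz",i=c["img"],d=c["depth"],K=c["K"],R=R,t=t)
    print("t",s["t"],"tcp",s["tool_pos"].round(4),s["orientation"].round(2),"F",s["force"].round(1),"w",round(float(s["gripper_width"]),4)); return s,c,R,t
def move(s,target,yaw):
    Rt=Rn.from_euler("xyz",s["orientation"],degrees=True); dl=Rt.inv().apply(np.array(target)-s["tool_pos"])*10
    rv=(Rt.inv()*Rn.from_euler("xyz",[180,0,yaw],degrees=True)).as_rotvec()/np.pi; print("shift",dl.round(3),"turn",rv.round(4))
E
python3 - <<'E'
from w import *
s,c,R,t=shot("w1"); P=cloud(c["depth"],c["K"],R,t); z=P[...,2]; v,u=np.mgrid[:384,:512]
ok=(c["depth"]>0)&(abs(P[...,0]-.56)<.13)&(abs(P[...,1]-.278)<.13)
for n,lo,hi,zp in(("head",.078,.09,.085),("cover",.143,.155,.149),("rib",.166,.18,.173)):
    m=cv2.morphologyEx((ok&(z>lo)&(z<hi)).astype(np.uint8),cv2.MORPH_OPEN,np.ones((3,3)))>0
    print(n,m.sum(),np.median(z[m]).round(4),rect(ray(np.c_[u[m],v[m]],c["K"],R,t,zp)))
move(s,[.560,.278,.20],10.5)
E
```

```text
t 3.2333 tcp [0.5585 0.2784 0.3214] [-1.7997e+02  1.2000e-01  1.0720e+01] F [0.1 0.  0.3] w 0.088
head 6603 0.0854 (array([561.2, 302.9]), array([167., 162.]), 10.78)
cover 4003 0.1497 (array([563.5, 286.1]), array([118.9,  51.9]), 10.78)
rib 403 0.1734 (array([564.8, 286.2]), array([39.3, 12.3]), -79.32)
shift [0.017 0.008 1.214] turn [-0.0002  0.0006  0.0012]
```

View pics/w1.png

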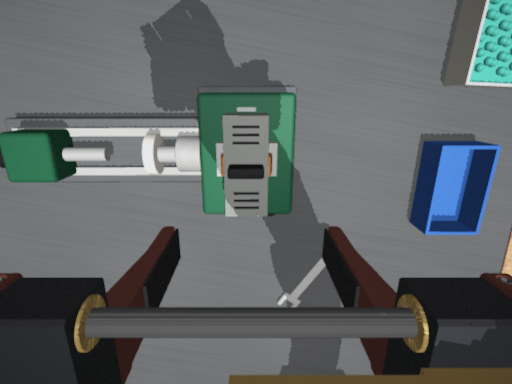

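The wrist view shows the cover upright at (246,165), its tabs at (225,163) and (267,163), and the tray at (455,190). The wrist puts the cover about 6 mm further in +y than the top camera does. I'll go closer and measure again.

Emit:
{"op": "step_arm", "data": {"steps": [0.03,-0.04,0.3,0,0,0,-1,0.03,-0.04,0.6,0,0,0,-1,0.03,-0.04,0.7,0,0,0,-1,0.03,-0.04,0.7,0,0,0,-1,0.03,-0.04,0.7,0,0,0,-1]}}

```text
t: 3.7
tool_pos: [0.5617, 0.2801, 0.2532]
orientation: [180.0, 0.0, 10.4]
force: [-1.1, -0.0, 0.6]
gripper_width: 0.0881
finger_force: 0.0
```

Run:
```python
from w import *
s,c,R,t=shot("w2"); 
def meas(c,R,t):
    P=cloud(c["depth"],c["K"],R,t); z=P[...,2]; v,u=np.mgrid[:384,:512]; h=cv2.cvtColor(c["img"],cv2.COLOR_BGR2HSV); H,S=h[...,0],h[...,1]
    ok=(c["depth"]>0)&(abs(P[...,0]-.56)<.13)&(abs(P[...,1]-.278)<.13)
    g=(H>50)&(H<90)&(S>100)
    for n,mm,zp in(("head",ok&g&(z>.078)&(z<.09),.085),("cover",ok&(z>.143)&(z<.155),.149),("rib",ok&(z>.166)&(z<.18),.173),("tray",(abs(P[...,0]-.56)<.13)&(abs(P[...,1]+.056)<.13)&(z>.045)&(z<.06),.05)):
        m=cv2.morphologyEx(mm.astype(np.uint8),cv2.MORPH_OPEN,np.ones((3,3)))>0
        if m.sum()>30: print(n,m.sum(),np.median(z[m]).round(4),rect(ray(np.c_[u[m],v[m]],c["K"],R,t,zp)),P[m].mean(0).round(4))
meas(c,R,t); d=np.load("w1.npz"); meas(dict(img=d["i"],depth=d["d"],K=d["K"]),d["R"],d["t"]); print(c["K"])
```

```text
t 3.7 tcp [0.5617 0.2801 0.2532] [1.7996e+02 1.0000e-02 1.0410e+01] F [-1.1 -0.   0.6] w 0.0881
head 7969 0.0855 (array([564.2, 285.7]), array([165.7, 127.1]), 10.71) [0.5815 0.2879 0.0855]
cover 5844 0.1497 (array([563.5, 286. ]), array([120.3,  51.9]), 10.79) [0.5689 0.2869 0.1498]
rib 672 0.1734 (array([564.5, 286.2]), array([39.3, 12.8]), -79.65) [0.5645 0.286  0.1729]
tray 1129 0.05 (array([564.6, -46.2]), array([143.8,  86.3]), 10.81) [ 0.5552 -0.0244  0.0495]
head 5783 0.0855 (array([563.9, 285.7]), array([165.8, 127. ]), 10.82) [0.5797 0.2879 0.0854]
cover 4003 0.1497 (array([563.5, 286.1]), array([118.9,  51.9]), 10.78) [0.5677 0.2868 0.1497]
rib 403 0.1734 (array([564.8, 286.2]), array([39.3, 12.3]), -79.32) [0.5644 0.2859 0.1732]
tray 1367 0.0501 (array([565. , -48.1]), array([142.5,  89.9]), 10.68) [ 0.569  -0.049   0.0496]
[[294.79580917   0.         250.92801077]
 [  0.         294.79580917 191.98946041]
 [  0.           0.           1.        ]]
```

View pics/w2.png

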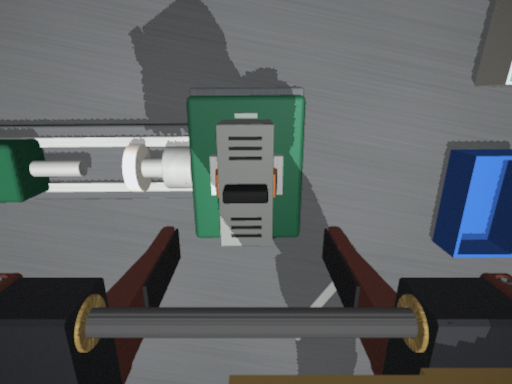

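Two wrist readings agree: the cover is at (0.564, 0.286), yaw 10.75°. I trust the wrist, so the top camera is biased by about (-3, -8) mm. Now down to the pads.

Emit:
{"op": "step_arm", "data": {"steps": [0.034,-0.055,0.25,0,0,-0.002,-1,0.034,-0.055,0.5,0,0,-0.002,-1,0.034,-0.055,0.75,0,0,-0.002,-1,0.034,-0.055,0.9,0,0,-0.002,-1,0.034,-0.055,0.9,0,0,-0.002,-1]}}

```text
t: 4.17
tool_pos: [0.563, 0.2867, 0.1611]
orientation: [179.9, 0.1, 10.8]
force: [-0.9, -0.3, 0.7]
gripper_width: 0.0879
finger_force: 0.0
```

Emit:
{"op": "step_arm", "data": {"steps": [0,0,0.2,0,0,0,-1,0,0,0.4,0,0,0,-1,0,0,0.56,0,0,0,-1,0,0,0.56,0,0,0,-1,0,0,0.56,0,0,0,-1]}}

```text
t: 4.58
tool_pos: [0.5643, 0.288, 0.1083]
orientation: [-180.0, -0.1, 10.9]
force: [-0.3, 0.3, 0.9]
gripper_width: 0.0877
finger_force: 0.0
```

Emit:
{"op": "step_arm", "data": {"steps": [0,0,0,0,0,0,0,0,0,0,0,0,0,0.5,0,0,0,0,0,0,1,0,0,0,0,0,0,1,0,0,0,0,0,0,1], "grip_force": 30}}

```text
t: 5.0
tool_pos: [0.5643, 0.287, 0.1076]
orientation: [179.9, -0.1, 10.8]
force: [0.9, -4.3, 8.6]
gripper_width: 0.0583
finger_force: 6.2
```

Emit:
{"op": "step_arm", "data": {"steps": [0,0,0,0,0,0,1,0,0,0,0,0,0,1,0,0,0,0,0,0,1,0,0,0,0,0,0,1,0,0,0,0,0,0,1]}}

```text
t: 5.42
tool_pos: [0.5644, 0.2864, 0.1077]
orientation: [179.9, -0.1, 10.8]
force: [-0.1, -5.9, 8.1]
gripper_width: 0.0553
finger_force: 30.0
```

The opening is 55 mm at 30 N, so both tabs are fully pressed. Lifting straight up.

Emit:
{"op": "step_arm", "data": {"steps": [0,0,-0.05,0,0,0,1,0,0,-0.12,0,0,0,1,0,0,-0.22,0,0,0,1,0,0,-0.34,0,0,0,1,0,0,-0.46,0,0,0,1]}}

```text
t: 5.83
tool_pos: [0.5632, 0.2884, 0.154]
orientation: [-180.0, -0.0, 10.9]
force: [0.5, 1.1, -2.3]
gripper_width: 0.0555
finger_force: 30.0
```

Emit:
{"op": "step_arm", "data": {"steps": [0,0,-0.15,0,0,0,1,0,0,-0.3,0,0,0,1,0,0,-0.45,0,0,0,1,0,0,-0.6,0,0,0,1,0,0,-0.7,0,0,0,1]}}

```text
t: 6.25
tool_pos: [0.5637, 0.2887, 0.2255]
orientation: [-179.9, -0.1, 10.9]
force: [0.3, 0.5, -1.5]
gripper_width: 0.055
finger_force: 30.0
```

Run:
```python
from w import *
s,c,R,t=shot("w3"); P=cloud(c["depth"],c["K"],R,t)
h=cv2.cvtColor(c["img"],cv2.COLOR_BGR2HSV); H,S,V=cv2.split(h)
red=((H<6)|(H>174))&(S>150)&(abs(P[...,0]-.564)<.1)&(abs(P[...,1]-.286)<.1)&(P[...,2]>.095)&(P[...,2]<.15)
if red.sum(): print("red",red.sum(),P[red].mean(0).round(4))
move(s,[.483,-.285,.30],10.75)
```

```text
t 6.25 tcp [0.5637 0.2887 0.2255] [-1.7993e+02 -1.4000e-01  1.0900e+01] F [ 0.3  0.5 -1.5] w 0.055
shift [-1.876  5.479 -0.756] turn [-0.0004 -0.0008  0.0008]
```

View pics/w3.png

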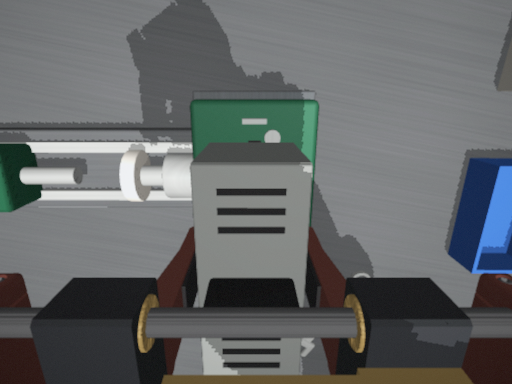

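The cover is held upright in the grip with both tabs squeezed. The deck and lever slot are visible behind it. Carrying it to the mat.

Emit:
{"op": "step_arm", "data": {"steps": [-0.05,0.15,-0.1,0,0,0,1,-0.13,0.38,-0.1,0,0,0,1,-0.2,0.6,-0.1,0,0,0,1,-0.28,0.8,-0.1,0,0,0,1,-0.33,1,-0.1,0,0,0,1]}}

```text
t: 6.72
tool_pos: [0.5491, 0.1824, 0.2326]
orientation: [180.0, 0.0, 10.9]
force: [0.5, -0.4, -3.5]
gripper_width: 0.0551
finger_force: 30.0
```

Emit:
{"op": "step_arm", "data": {"steps": [-0.08,0.22,0,0,0,0,1,-0.15,0.44,0,0,0,0,1,-0.22,0.66,0,0,0,0,1,-0.28,0.86,0,0,0,0,1,-0.33,1,0,0,0,0,1]}}

```text
t: 7.13
tool_pos: [0.5361, 0.0767, 0.2326]
orientation: [180.0, 0.0, 10.8]
force: [0.3, -0.1, -2.4]
gripper_width: 0.0555
finger_force: 30.0
```

Emit:
{"op": "step_arm", "data": {"steps": [-0.08,0.22,0,0,0,0,1,-0.15,0.44,0,0,0,0,1,-0.22,0.66,0,0,0,0,1,-0.28,0.86,0,0,0,0,1,-0.33,1,0,0,0,0,1]}}

```text
t: 7.55
tool_pos: [0.5224, -0.0277, 0.2326]
orientation: [180.0, 0.0, 10.8]
force: [0.7, -1.2, -2.8]
gripper_width: 0.0553
finger_force: 30.0
```

Emit:
{"op": "step_arm", "data": {"steps": [-0.08,0.22,0,0,0,0,1,-0.15,0.44,0,0,0,0,1,-0.22,0.66,0,0,0,0,1,-0.28,0.86,0,0,0,0,1,-0.33,1,0,0,0,0,1]}}

```text
t: 7.97
tool_pos: [0.5088, -0.1321, 0.2326]
orientation: [180.0, 0.0, 10.8]
force: [0.5, 0.4, -2.7]
gripper_width: 0.0551
finger_force: 30.0
```

Emit:
{"op": "step_arm", "data": {"steps": [-0.08,0.22,0,0,0,0,1,-0.15,0.44,0,0,0,0,1,-0.22,0.66,0,0,0,0,1,-0.28,0.86,0,0,0,0,1,-0.33,1,0,0,0,0,1]}}

```text
t: 8.38
tool_pos: [0.4952, -0.2365, 0.2326]
orientation: [180.0, 0.0, 10.8]
force: [0.2, -0.4, -2.2]
gripper_width: 0.055
finger_force: 30.0
```

Emit:
{"op": "step_arm", "data": {"steps": [-0.08,0.16,0,0,0,0,1,-0.15,0.3,0,0,0,0,1,-0.2,0.4,0,0,0,0,1,-0.22,0.46,0,0,0,0,1,-0.22,0.48,0,0,0,0,1]}}

```text
t: 8.8
tool_pos: [0.4829, -0.2865, 0.2326]
orientation: [180.0, 0.0, 10.8]
force: [-0.4, -0.3, -2.7]
gripper_width: 0.0552
finger_force: 30.0
```

Run:
```python
from w import *
s,c,R,t=shot("w4"); P=cloud(c["depth"],c["K"],R,t)
h=cv2.cvtColor(c["img"],cv2.COLOR_BGR2HSV); H,S,V=cv2.split(h)
m=(H>5)&(H<25)&(S>70)&(abs(P[...,2])<.012)&(c["depth"]>0); print("mat part",m.sum(),P[m].min(0).round(3),P[m].max(0).round(3))
move(s,[.483,-.285,.0275],10.75)
```

```text
t 8.8 tcp [ 0.4829 -0.2865  0.2326] [1.7999e+02 1.0000e-02 1.0800e+01] F [-0.4 -0.3 -2.7] w 0.0552
mat part 5679 [ 0.328 -0.641 -0.002] [ 0.611 -0.196  0.012]
shift [ 0.005 -0.015  2.051] turn [0.     0.0001 0.0003]
```

View pics/w4.png

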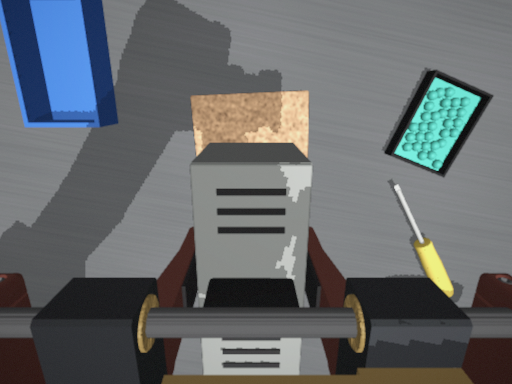

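The mat's far edge runs across columns 192–308, centred on the cover. Lowering onto it.

Emit:
{"op": "step_arm", "data": {"steps": [0,-0.015,0.15,0,0,0,1,0,-0.015,0.38,0,0,0,1,0,-0.015,0.6,0,0,0,1,0,-0.015,0.82,0,0,0,1,0,-0.015,1,0,0,0,1]}}

```text
t: 9.27
tool_pos: [0.4832, -0.2825, 0.1313]
orientation: [-179.9, 0.0, 11.0]
force: [0.6, -0.4, -2.7]
gripper_width: 0.0553
finger_force: 30.0
```

Emit:
{"op": "step_arm", "data": {"steps": [0,0,0.2,0,0,0,1,0,0,0.4,0,0,0,1,0,0,0.6,0,0,0,1,0,0,0.75,0,0,0,1,0,0,0.85,0,0,0,1]}}

```text
t: 9.68
tool_pos: [0.4829, -0.2824, 0.0461]
orientation: [-179.9, 0.0, 11.0]
force: [0.7, 0.5, -2.9]
gripper_width: 0.0553
finger_force: 30.0
```

Emit:
{"op": "step_arm", "data": {"steps": [0,0,0.05,0,0,0,1,0,0,0.1,0,0,0,1,0,0,0.14,0,0,0,1,0,0,0.17,0,0,0,1,0,0,0.19,0,0,0,1]}}

```text
t: 10.1
tool_pos: [0.4833, -0.2843, 0.0289]
orientation: [180.0, -0.0, 10.9]
force: [0.3, 0.5, -3.1]
gripper_width: 0.0552
finger_force: 30.0
```

Emit:
{"op": "step_arm", "data": {"steps": [0,0,0,0,0,0,1,0,0,0,0,0,0,1]}}

```text
t: 10.27
tool_pos: [0.4831, -0.2843, 0.029]
orientation: [180.0, -0.0, 10.9]
force: [-0.5, 0.8, -2.9]
gripper_width: 0.0551
finger_force: 30.0
```

Emit:
{"op": "step_arm", "data": {"steps": [0,0,0.01,0,0,0,1,0,0,0.02,0,0,0,1,0,0,0.02,0,0,0,1]}}

```text
t: 10.52
tool_pos: [0.4831, -0.2843, 0.0267]
orientation: [180.0, -0.0, 10.9]
force: [-0.5, 0.5, -3.2]
gripper_width: 0.0553
finger_force: 30.0
```

Emit:
{"op": "step_arm", "data": {"steps": [0,0,0.005,0,0,0,1,0,0,0.01,0,0,0,1,0,0,0.01,0,0,0,1]}}

```text
t: 10.77
tool_pos: [0.4831, -0.2844, 0.0267]
orientation: [180.0, -0.0, 10.9]
force: [-3.1, 0.5, 8.1]
gripper_width: 0.0553
finger_force: 30.0
```

Contact with the mat (Fz rose by 11 N). Opening, then going up.

Emit:
{"op": "step_arm", "data": {"steps": [0,0,0,0,0,0,0.3,0,0,0,0,0,0,-0.3,0,0,0,0,0,0,-1,0,0,0,0,0,0,-1,0,0,0,0,0,0,-1]}}

```text
t: 11.18
tool_pos: [0.4832, -0.2843, 0.0258]
orientation: [180.0, -0.0, 10.9]
force: [-1.1, -0.5, 0.4]
gripper_width: 0.0739
finger_force: 0.0
```

Emit:
{"op": "step_arm", "data": {"steps": [0,0,0,0,0,0,-1,0,0,0,0,0,0,-1,0,0,0,0,0,0,-1,0,0,0,0,0,0,-1]}}

```text
t: 11.52
tool_pos: [0.4829, -0.2841, 0.0255]
orientation: [-180.0, 0.0, 10.9]
force: [0.6, 0.0, -0.3]
gripper_width: 0.0881
finger_force: 0.0
```

Emit:
{"op": "step_arm", "data": {"steps": [0,0,-0.15,0,0,0,-1,0,0,-0.35,0,0,0,-1,0,0,-0.55,0,0,0,-1,0,0,-0.8,0,0,0,-1,0,0,-1,0,0,0,-1]}}

```text
t: 11.93
tool_pos: [0.4831, -0.2841, 0.127]
orientation: [180.0, -0.0, 10.9]
force: [0.4, -0.4, -0.6]
gripper_width: 0.0877
finger_force: 0.0
```

Emit:
{"op": "step_arm", "data": {"steps": [0,0,-0.3,0,0,0,-1,0,0,-0.6,0,0,0,-1,0,0,-0.9,0,0,0,-1,0,0,-1,0,0,0,-1]}}

```text
t: 12.27
tool_pos: [0.4846, -0.2847, 0.2301]
orientation: [179.8, -0.3, 10.9]
force: [0.9, 0.6, -0.4]
gripper_width: 0.0879
finger_force: 0.0
```

Run:
```python
from w import *
s,c,R,t=shot("w5"); P=cloud(c["depth"],c["K"],R,t); z=P[...,2]; v,u=np.mgrid[:384,:512]
ok=(c["depth"]>0)&(abs(P[...,0]-.483)<.1)&(abs(P[...,1]+.284)<.1)
for n,lo,hi,zp in(("cover",.062,.074,.068),("rib",.083,.097,.092)):
    m=cv2.morphologyEx((ok&(z>lo)&(z<hi)).astype(np.uint8),cv2.MORPH_OPEN,np.ones((3,3)))>0
    print(n,m.sum(),np.median(z[m]).round(4),rect(ray(np.c_[u[m],v[m]],c["K"],R,t,zp)))
move(s,[.564,.286,.32],10.75)
```

```text
t 12.2667 tcp [ 0.4846 -0.2847  0.2301] [179.78  -0.25  10.88] F [ 0.9  0.6 -0.4] w 0.0879
cover 4090 0.0687 (array([ 482. , -284.1]), array([118.8,  51.9]), 10.78)
rib 479 0.0923 (array([ 483. , -284.1]), array([39.5, 13.2]), -79.23)
shift [ 1.861 -5.451 -0.912] turn [ 0.0012 -0.0014  0.0007]
```

The cover stands flat on the mat at (0.483, -0.284), yaw 10.8°. Now back to the lever.

Emit:
{"op": "step_arm", "data": {"steps": [0.1,-0.3,-0.2,0,0,0,-1,0.2,-0.6,-0.3,0,0,0,-1,0.3,-0.9,-0.3,0,0,0,-1,0.33,-1,-0.3,0,0,0,-1]}}

```text
t: 12.65
tool_pos: [0.4971, -0.1747, 0.2553]
orientation: [-179.9, -0.0, 11.2]
force: [-1.3, 0.9, 0.6]
gripper_width: 0.088
finger_force: 0.0
```

Emit:
{"op": "step_arm", "data": {"steps": [0.12,-0.35,0,0,0,0,-1,0.24,-0.7,0,0,0,0,-1,0.34,-1,0,0,0,0,-1]}}

```text
t: 12.9
tool_pos: [0.5104, -0.0733, 0.2543]
orientation: [-180.0, 0.1, 10.9]
force: [0.6, -0.2, 0.1]
gripper_width: 0.0878
finger_force: 0.0
```

Emit:
{"op": "step_arm", "data": {"steps": [0.12,-0.35,0,0,0,0,-1,0.24,-0.7,0,0,0,0,-1,0.34,-1,0,0,0,0,-1]}}

```text
t: 13.15
tool_pos: [0.525, 0.0316, 0.2543]
orientation: [-180.0, 0.1, 10.9]
force: [0.5, -0.2, -0.3]
gripper_width: 0.088
finger_force: 0.0
```

Emit:
{"op": "step_arm", "data": {"steps": [0.12,-0.35,0,0,0,0,-1,0.24,-0.7,0,0,0,0,-1,0.34,-1,0,0,0,0,-1]}}

```text
t: 13.4
tool_pos: [0.5395, 0.1361, 0.2541]
orientation: [-180.0, 0.1, 10.9]
force: [0.5, 0.5, 0.5]
gripper_width: 0.0876
finger_force: 0.0
```

Emit:
{"op": "step_arm", "data": {"steps": [0.12,-0.35,0,0,0,0,-1,0.24,-0.7,0,0,0,0,-1,0.34,-1,0,0,0,0,-1]}}

```text
t: 13.65
tool_pos: [0.5541, 0.2407, 0.2538]
orientation: [-180.0, 0.1, 10.9]
force: [0.5, -0.5, 0.6]
gripper_width: 0.0876
finger_force: 0.0
```

Emit:
{"op": "step_arm", "data": {"steps": [0.08,-0.2,0,0,0,0,-1,0.14,-0.38,0,0,0,0,-1,0.17,-0.45,0,0,0,0,-1,0.17,-0.45,0,0,0,0,-1,0.17,-0.45,0,0,0,0,-1]}}

```text
t: 14.07
tool_pos: [0.5626, 0.2852, 0.2544]
orientation: [179.9, 0.1, 10.9]
force: [1.1, -0.1, 0.4]
gripper_width: 0.0879
finger_force: 0.0
```

Run:
```python
from w import *
s,c,R,t=shot("w6"); P=cloud(c["depth"],c["K"],R,t)
h=cv2.cvtColor(c["img"],cv2.COLOR_BGR2HSV); H,S,V=cv2.split(h)
red=((H<6)|(H>174))&(S>130)&(abs(P[...,0]-.564)<.1)&(abs(P[...,1]-.286)<.05)&(P[...,2]>.095)&(P[...,2]<.16)
v,u=np.mgrid[:384,:512]; print(red.sum()); q=ray([u[red].mean(),v[red].mean()],c["K"],R,t,.13)[0]; print("red",P[red].mean(0).round(4),P[red].max(0).round(4),u[red].mean(),v[red].mean())
e=np.array([np.cos(np.radians(10.75)),np.sin(np.radians(10.75))]); n=np.array([-e[1],e[0]])
for zz in(.126,.133): q=ray([u[red].mean(),v[red].mean()],c["K"],R,t,zz)[0]; print("machine x,y of knob at z",zz,((q[:2]-[.564,.286])@e).round(4),((q[:2]-[.564,.286])@n).round(4))
move(s,[.564,.286,.11],10.75)
```

```text
t 14.0667 tcp [0.5626 0.2852 0.2544] [1.7994e+02 9.0000e-02 1.0880e+01] F [ 1.1 -0.1  0.4] w 0.0879
239
red [0.5692 0.2866 0.1391] [0.5766 0.2952 0.1435] 250.50627615062763 180.6694560669456
machine x,y of knob at z 0.126 0.0016 -0.0003
machine x,y of knob at z 0.133 0.0035 -0.0003
shift [ 0.018 -0.007  1.444] turn [0.0003 0.0005 0.0007]
```

View pics/w6.png

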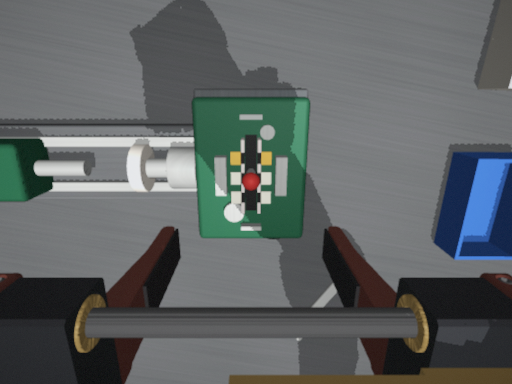

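The lever stands upright in the white notch, with its red knob at (250,181). The yellow marks are at (236,158) and (266,158), ahead in +x. I'll check the heights of the two round pegs on the deck at (267,132) and (235,212).

Run:
```python
from h import *
d=np.load("w6.npz"); P=cloud(d["d"],d["K"],d["R"],d["t"]); e=np.array([np.cos(np.radians(10.75)),np.sin(np.radians(10.75))]); n=np.array([-e[1],e[0]])
for u,v in((267,132),(235,212)):
    w=P[v-9:v+10,u-9:u+10].reshape(-1,3); q=w[w[:,2]>.088]; r=q[:,:2]-[.564,.286]; print(len(q),q[:,2].max().round(4),(r@e).min().round(3),(r@e).max().round(3),(r@n).min().round(3),(r@n).max().round(3))
```

```text
188 0.4172 0.039 0.084 -0.025 -0.0
313 0.4172 -0.059 0.084 -0.0 0.029
```

Emit:
{"op": "step_arm", "data": {"steps": [0.02,-0.008,0.3,0,0,0,-1,0.02,-0.008,0.6,0,0,0,-0.5,0.02,-0.008,0.9,0,0,0,-0.2,0.02,-0.008,1,0,0,0,0,0.02,-0.008,1,0,0,0,0], "grip_force": 20}}

```text
t: 14.53
tool_pos: [0.5637, 0.2845, 0.153]
orientation: [179.9, 0.3, 10.8]
force: [-0.6, 0.4, -0.3]
gripper_width: 0.0647
finger_force: 0.0
```

Run:
```python
from h import *
d=np.load("w6.npz"); P=cloud(d["d"],d["K"],d["R"],d["t"]); e=np.array([np.cos(np.radians(10.75)),np.sin(np.radians(10.75))]); n=np.array([-e[1],e[0]])
for u,v in((267,132),(235,212)):
    w=P[v-9:v+10,u-9:u+10].reshape(-1,3); q=w[(w[:,2]>.089)&(w[:,2]<.3)]; r=q[:,:2]-[.564,.286]; print(len(q),np.percentile(q[:,2],[10,50,98]).round(4),np.percentile(r@e,[5,95]).round(3),np.percentile(r@n,[5,95]).round(3))
```

```text
185 [0.0906 0.0917 0.1046] [0.04  0.054] [-0.024 -0.01 ]
309 [0.0908 0.0917 0.1052] [-0.056 -0.035] [0.008 0.028]
```

The pegs are only 7 mm high, so they are clear. Pinching the knob.

Emit:
{"op": "step_arm", "data": {"steps": [0.003,-0.01,0.15,0,0,0,0,0.003,-0.01,0.3,0,0,0,0,0.003,-0.01,0.36,0,0,0,0,0.003,-0.01,0.36,0,0,0,0.3,0.003,-0.01,0.36,0,0,0,1]}}

```text
t: 14.95
tool_pos: [0.5653, 0.2883, 0.121]
orientation: [-180.0, -0.1, 10.8]
force: [-0.3, 0.6, 1.0]
gripper_width: 0.0343
finger_force: 0.0
```

Emit:
{"op": "step_arm", "data": {"steps": [0,0,0,0,0,0,1,0,0,0,0,0,0,1,0,0,0,0,0,0,1,0,0,0,0,0,0,1,0,0,0,0,0,0,1]}}

```text
t: 15.37
tool_pos: [0.5652, 0.2863, 0.1209]
orientation: [179.8, -0.0, 10.8]
force: [-2.4, -6.0, 8.3]
gripper_width: 0.0163
finger_force: 20.0
```

Emit:
{"op": "step_arm", "data": {"steps": [0,0,0,0,0,0,0.4,0,0,0.03,0,0,0,0.4,0,0,0.06,0,0,0,0.4,0,0,0.06,0,0,0,1,0,0,0.06,0,0,0,1]}}

```text
t: 15.78
tool_pos: [0.5648, 0.2862, 0.1129]
orientation: [179.8, 0.1, 10.8]
force: [1.3, -7.6, 0.4]
gripper_width: 0.0164
finger_force: 20.1
```

Emit:
{"op": "step_arm", "data": {"steps": [0,0,0,0,0,0,1,0,0,0,0,0,0,1,0,0,0,0,0,0,1,0,0,0,0,0,0,1,0,0,0,0,0,0,1]}}

```text
t: 16.2
tool_pos: [0.5649, 0.2862, 0.113]
orientation: [179.8, 0.1, 10.8]
force: [0.7, -5.5, 0.0]
gripper_width: 0.0163
finger_force: 20.0
```

Emit:
{"op": "step_arm", "data": {"steps": [0.08,0,0,0,0,0,1,0.16,0,0.01,0,0,0,1,0.23,0,0.025,0,0,0,1,0.3,0,0.04,0,0,0,1,0.345,0,0.05,0,0,0,1]}}

```text
t: 16.62
tool_pos: [0.598, 0.2925, 0.1067]
orientation: [179.8, 0.2, 10.8]
force: [-2.2, -7.3, -6.3]
gripper_width: 0.0166
finger_force: 20.0
```

Emit:
{"op": "step_arm", "data": {"steps": [0.005,0,0,0,0,0,1,0.005,0,0,0,0,0,1]}}

```text
t: 16.78
tool_pos: [0.5985, 0.2927, 0.1067]
orientation: [179.8, 0.2, 10.8]
force: [-0.7, -6.8, -7.0]
gripper_width: 0.0165
finger_force: 20.0
```

Run:
```python
from w import *
s,c,R,t=shot("w7"); v,u=np.mgrid[:384,:512]
P=cloud(c["depth"],c["K"],R,t); H,S,V=cv2.split(cv2.cvtColor(c["img"],cv2.COLOR_BGR2HSV))
red=((H<6)|(H>174))&(S>130)&(abs(P[...,0]-.58)<.1)&(abs(P[...,1]-.286)<.03)&(P[...,2]>.095)&(P[...,2]<.15)
e=np.array([np.cos(np.radians(10.75)),np.sin(np.radians(10.75))]); print(red.sum(),((s["tool_pos"][:2]-[.564,.286])@e).round(4))
if red.sum(): q=ray([u[red].mean(),v[red].mean()],c["K"],R,t,.128)[0]; print("knob x",((q[:2]-[.564,.286])@e).round(4))
```

```text
t 16.7833 tcp [0.5985 0.2927 0.1067] [179.82   0.22  10.82] F [-0.7 -6.8 -7. ] w 0.0165
832 0.0351
knob x 0.0307
```

The lever has been thrown (TCP at 35 mm). Releasing, rising and looking.

Emit:
{"op": "step_arm", "data": {"steps": [0,0,0,0,0,0,0.4,0,0,0,0,0,0,0.2,0,0,0,0,0,0,0,0,0,0,0,0,0,0]}}

```text
t: 17.17
tool_pos: [0.5992, 0.2962, 0.1093]
orientation: [-179.9, -0.1, 10.9]
force: [-0.4, -0.3, -0.4]
gripper_width: 0.0397
finger_force: 0.0
```

Emit:
{"op": "step_arm", "data": {"steps": [0,0,-0.25,0,0,0,0,-0.1,0,-0.6,0,0,0,-0.5,-0.2,0,-0.9,0,0,0,-1,-0.35,0,-1,0,0,0,-1,-0.35,0,-1,0,0,0,-1]}}

```text
t: 17.58
tool_pos: [0.5639, 0.2906, 0.213]
orientation: [-179.9, -0.3, 11.0]
force: [-0.5, 0.9, -0.1]
gripper_width: 0.0674
finger_force: 0.0
```

Emit:
{"op": "step_arm", "data": {"steps": [0,0,-0.3,0,0,0,-1,0,0,-0.5,0,0,0,-1,0,0,-0.5,0,0,0,-1,0,0,-0.5,0,0,0,-1]}}

```text
t: 17.92
tool_pos: [0.5653, 0.2888, 0.2589]
orientation: [-180.0, -0.1, 10.9]
force: [0.8, 0.1, -0.2]
gripper_width: 0.0876
finger_force: 0.0
```

Run:
```python
from w import *
s,c,R,t=shot("w8"); v,u=np.mgrid[:384,:512]
P=cloud(c["depth"],c["K"],R,t); H,S,V=cv2.split(cv2.cvtColor(c["img"],cv2.COLOR_BGR2HSV))
red=((H<6)|(H>174))&(S>130)&(abs(P[...,0]-.58)<.1)&(abs(P[...,1]-.286)<.03)&(P[...,2]>.095)&(P[...,2]<.15)
e=np.array([np.cos(np.radians(10.75)),np.sin(np.radians(10.75))])
q=ray([u[red].mean(),v[red].mean()],c["K"],R,t,.128)[0]; print(red.sum(),"knob x",((q[:2]-[.564,.286])@e).round(4),u[red].mean(),v[red].mean())
move(s,[.483,-.284,.25],100.78)
move(s,[.483,-.284,.25],-79.22); print(s["joint_pos"])
```

```text
t 17.9167 tcp [0.5653 0.2888 0.2589] [-1.7997e+02 -9.0000e-02  1.0880e+01] F [ 0.8  0.1 -0.2] w 0.0876
243 knob x 0.0307 253.64197530864197 155.67489711934155
shift [-1.889  5.47   0.083] turn [ 3.000e-04 -5.000e-04 -4.995e-01]
shift [-1.889  5.47   0.083] turn [-5.000e-04 -3.000e-04  5.005e-01]
[  -5.26341013   27.73417402  -38.31742546   85.44945495   17.59903307
   72.82828334 -124.67910987]
```

View pics/w8.png

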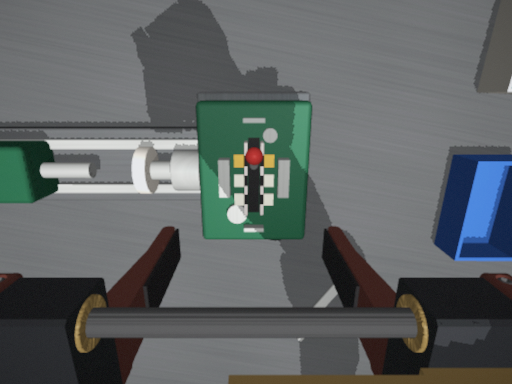

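The red knob sits between the yellow marks at (254,156), x = 31 mm, which is about 0.41 rad. On the way back to the mat I'll stop over the tray and measure it.

Emit:
{"op": "step_arm", "data": {"steps": [-0.06,0.3,0,0,0,0,-1,-0.12,0.6,0,0,0,0,-1,-0.16,0.83,0,0,0,0,-1]}}

```text
t: 18.22
tool_pos: [0.5641, 0.2015, 0.2563]
orientation: [179.9, 0.2, 10.9]
force: [0.9, -0.2, -0.4]
gripper_width: 0.088
finger_force: 0.0
```

Emit:
{"op": "step_arm", "data": {"steps": [-0.06,0.3,0,0,0,0,-1,-0.12,0.6,0,0,0,0,-1,-0.16,0.83,0,0,0,0,-1]}}

```text
t: 18.47
tool_pos: [0.564, 0.1162, 0.2566]
orientation: [180.0, 0.2, 10.8]
force: [1.4, 0.4, 0.0]
gripper_width: 0.0879
finger_force: 0.0
```

Emit:
{"op": "step_arm", "data": {"steps": [-0.06,0.3,0,0,0,0,-1,-0.12,0.6,0,0,0,0,-1,-0.16,0.83,0,0,0,0,-1]}}

```text
t: 18.72
tool_pos: [0.5638, 0.0316, 0.2566]
orientation: [180.0, 0.2, 10.8]
force: [-0.7, -1.1, -0.3]
gripper_width: 0.0878
finger_force: 0.0
```

Emit:
{"op": "step_arm", "data": {"steps": [-0.06,0.3,0,0,0,0,-1,-0.12,0.6,0,0,0,0,-1,-0.16,0.83,0,0,0,0,-1,-0.16,0.83,0,0,0,0,-1,-0.16,0.83,0,0,0,0,-1]}}

```text
t: 19.13
tool_pos: [0.5638, -0.0515, 0.2568]
orientation: [-180.0, 0.1, 10.7]
force: [-0.3, 0.7, -0.0]
gripper_width: 0.0879
finger_force: 0.0
```

Run:
```python
from w import *
s,c,R,t=shot("w9"); v,u=np.mgrid[:384,:512]; P=cloud(c["depth"],c["K"],R,t); z=P[...,2]; H,S,V=cv2.split(cv2.cvtColor(c["img"],cv2.COLOR_BGR2HSV))
ok=(c["depth"]>0)&(abs(P[...,0]-.565)<.11)&(abs(P[...,1]+.048)<.11)&(H>95)&(H<125)&(S>100)
for n,m,zp in(("rim",ok&(z>.045)&(z<.056),.05),("floor",ok&(z<.009)&(z>0),.005)):
    m=cv2.morphologyEx(m.astype(np.uint8),cv2.MORPH_OPEN,np.ones((2,2)))>0; print(n,m.sum(),rect(ray(np.c_[u[m],v[m]],c["K"],R,t,zp)),np.median(z[m]))
move(s,[.483,-.284,.25],100.78); print(s["joint_pos"].round(0))
```

```text
t 19.1333 tcp [ 0.5638 -0.0515  0.2568] [-1.7996e+02  1.5000e-01  1.0690e+01] F [-0.3  0.7 -0. ] w 0.0879
rim 1483 (array([563.9, -51.4]), array([143.7,  86.2]), 10.69) 0.050310028832388325
floor 4977 (array([562.3, -51.8]), array([133.3,  76.8]), 10.74) 0.0056747533221584495
shift [-1.226  2.135  0.07 ] turn [-8.000e-04  5.000e-04 -5.005e-01]
[ 27.  20. -35.  95.  12.  69. -90.]
```

Tray: (0.564, -0.0515), yaw 10.7°. Next, over to the mat, and a 90° turn there to face the rib.

Emit:
{"op": "step_arm", "data": {"steps": [-0.18,0.3,0,0,0,0,-1,-0.36,0.6,0,0,0,0,-1,-0.54,0.9,0,0,0,0,-1,-0.6,1,0,0,0,0,-1]}}

```text
t: 19.52
tool_pos: [0.5227, -0.1629, 0.2577]
orientation: [179.9, 0.1, 10.7]
force: [1.1, -0.3, 0.2]
gripper_width: 0.0878
finger_force: 0.0
```

Emit:
{"op": "step_arm", "data": {"steps": [-0.18,0.3,0,0,0,0,-1,-0.36,0.6,0,0,0,0,-1,-0.54,0.9,0,0,0,0,-1,-0.62,1,0,0,0,0,-1]}}

```text
t: 19.85
tool_pos: [0.4809, -0.2727, 0.2578]
orientation: [180.0, 0.1, 10.7]
force: [-0.5, -0.7, -1.1]
gripper_width: 0.088
finger_force: 0.0
```

Emit:
{"op": "step_arm", "data": {"steps": [0,0.13,0,0,0,-0.039,-1,0,0.13,0,0,0,-0.078,-1,0,0.13,0,0,0,-0.117,-1,0,0.13,0,0,0,-0.156,-1,0,0.13,0,0,0,-0.19,-1]}}

```text
t: 20.27
tool_pos: [0.4858, -0.2798, 0.2582]
orientation: [-179.9, -0.1, 45.6]
force: [-0.2, -0.0, -1.0]
gripper_width: 0.0878
finger_force: 0.0
```

Emit:
{"op": "step_arm", "data": {"steps": [0,0,0,0,0,-0.039,-1,0,0,0,0,0,-0.078,-1,0,0,0,0,0,-0.117,-1,0,0,0,0,0,-0.156,-1,0,0,0,0,0,-0.19,-1]}}

```text
t: 20.68
tool_pos: [0.4858, -0.2797, 0.2583]
orientation: [-180.0, -0.1, 79.8]
force: [1.1, -0.4, -0.8]
gripper_width: 0.0881
finger_force: 0.0
```

Emit:
{"op": "step_arm", "data": {"steps": [0,0,0,0,0,-0.039,-1,0,0,0,0,0,-0.078,-1,0,0,0,0,0,-0.12,-1,0,0,0,0,0,-0.12,-1,0,0,0,0,0,-0.12,-1]}}

```text
t: 21.1
tool_pos: [0.4854, -0.2805, 0.2583]
orientation: [180.0, -0.1, 100.8]
force: [0.1, 0.0, 0.3]
gripper_width: 0.0877
finger_force: 0.0
```

```bash
cat > m.py <<'E'
from w import *
def cov(name,z0,c0):
    s,c,R,t=shot(name); P=cloud(c["depth"],c["K"],R,t); z=P[...,2]; v,u=np.mgrid[:384,:512]
    ok=(c["depth"]>0)&(abs(P[...,0]-c0[0])<.1)&(abs(P[...,1]-c0[1])<.1)
    for n,lo,hi,zp in(("cover",.058,.07,.064),("rib",.082,.093,.088)):
        m=cv2.morphologyEx((ok&(z>z0+lo)&(z<z0+hi)).astype(np.uint8),cv2.MORPH_OPEN,np.ones((3,3)))>0
        if m.sum(): print(n,m.sum(),np.median(z[m]).round(4),rect(ray(np.c_[u[m],v[m]],c["K"],R,t,z0+zp)))
    return s
E
python3 - <<'E'
from m import *
s=cov("w10",.004,(.483,-.284)); move(s,[.483,-.284,.072],100.78); print(s["joint_pos"].round(0))
E
```

```text
t 21.1 tcp [ 0.4854 -0.2805  0.2583] [ 1.7999e+02 -6.0000e-02  1.0080e+02] F [0.1 0.  0.3] w 0.0877
cover 3636 0.0687 (array([ 480.5, -283.2]), array([119.9,  51.8]), 10.73)
rib 348 0.0925 (array([ 480.4, -283.7]), array([40.5, 11.4]), -79.24)
shift [-0.032 -0.031  1.863] turn [ 0.0001 -0.0004  0.0001]
[ 61.  22. -47.  96.  17.  70.  21.]
```

Emit:
{"op": "step_arm", "data": {"steps": [-0.028,-0.04,0.25,0,0,0,-0.5,-0.028,-0.04,0.5,0,0,0,-0.5,-0.028,-0.04,0.75,0,0,0,-0.3,-0.028,-0.04,1,0,0,0,-0.3,-0.028,-0.04,1,0,0,0,-0.3]}}

```text
t: 21.57
tool_pos: [0.479, -0.2841, 0.1544]
orientation: [-179.7, -0.3, 100.7]
force: [-1.2, 0.6, -0.1]
gripper_width: 0.0588
finger_force: 0.0
```

Emit:
{"op": "step_arm", "data": {"steps": [0,0,0.25,0,0,0,-0.3,0,0,0.45,0,0,0,-0.3,0,0,0.65,0,0,0,-0.3,0,0,0.7,0,0,0,-0.3,0,0,0.7,0,0,0,-0.3]}}

```text
t: 21.98
tool_pos: [0.4813, -0.285, 0.0884]
orientation: [-179.9, -0.1, 100.8]
force: [0.3, -0.8, 0.9]
gripper_width: 0.0568
finger_force: 0.0
```

Emit:
{"op": "step_arm", "data": {"steps": [0,0,0,0,0,0,-0.3,0,0,0,0,0,0,-0.3]}}

```text
t: 22.15
tool_pos: [0.4825, -0.2857, 0.0903]
orientation: [179.9, 0.1, 100.8]
force: [0.5, 0.3, -0.1]
gripper_width: 0.0568
finger_force: 0.0
```

Emit:
{"op": "step_arm", "data": {"steps": [0.012,0,0.06,0,0,0,-0.3,0.012,0,0.12,0,0,0,-0.3,0.012,0,0.165,0,0,0,-0.3,0.012,0,0.165,0,0,0,-0.3,0.012,0,0.165,0,0,0,-0.3]}}

```text
t: 22.57
tool_pos: [0.481, -0.2842, 0.0718]
orientation: [-180.0, -0.0, 100.9]
force: [0.2, 0.2, 0.5]
gripper_width: 0.0574
finger_force: 0.0
```

Run:
```python
from w import *
for _ in range(3): camera("wrist"); s=read_state(); print(s["tool_pos"].round(4),s["orientation"].round(1),s["force"].round(1))
```

```text
[ 0.4812 -0.2842  0.072 ] [-180.    -0.   100.9] [-0.6 -0.3  0.1]
[ 0.4813 -0.2843  0.0722] [180.   -0.  100.9] [ 0.3 -0.7 -0.5]
[ 0.4813 -0.2843  0.0723] [180.    0.  100.9] [-0.   0.1  0.7]
```

Good: the fingertips are 4 mm above the cover's top. Closing on the rib and lifting.

Emit:
{"op": "step_arm", "data": {"steps": [0,0,0,0,0,0,0.3,0,0,0,0,0,0,0.6,0,0,0,0,0,0,1,0,0,0,0,0,0,1,0,0,0,0,0,0,1], "grip_force": 35}}

```text
t: 23.13
tool_pos: [0.4812, -0.2843, 0.0722]
orientation: [180.0, 0.0, 100.9]
force: [0.2, -0.8, -1.2]
gripper_width: 0.0271
finger_force: 0.0
```

Emit:
{"op": "step_arm", "data": {"steps": [0,0,0,0,0,0,1,0,0,0,0,0,0,1,0,0,0,0,0,0,1,0,0,0,0,0,0,1,0,0,0,0,0,0,1]}}

```text
t: 23.55
tool_pos: [0.4812, -0.2843, 0.0721]
orientation: [180.0, -0.0, 100.9]
force: [-0.3, -0.9, -0.8]
gripper_width: 0.0122
finger_force: 35.0
```

Emit:
{"op": "step_arm", "data": {"steps": [0,0,-0.05,0,0,0,1,0,0,-0.15,0,0,0,1,0,0,-0.3,0,0,0,1,0,0,-0.45,0,0,0,1,0,0,-0.6,0,0,0,1]}}

```text
t: 23.97
tool_pos: [0.4811, -0.2841, 0.1334]
orientation: [-180.0, -0.0, 100.9]
force: [0.1, -1.0, -2.8]
gripper_width: 0.0118
finger_force: 35.0
```

Emit:
{"op": "step_arm", "data": {"steps": [0,0,-0.15,0,0,0,1,0,0,-0.3,0,0,0,1,0,0,-0.4,0,0,0,1,0,0,-0.4,0,0,0,1,0,0,-0.4,0,0,0,1]}}

```text
t: 24.38
tool_pos: [0.4812, -0.2845, 0.1725]
orientation: [180.0, 0.0, 100.9]
force: [-0.2, -0.3, -2.9]
gripper_width: 0.0117
finger_force: 35.0
```

Run:
```python
from m import *
s=cov("w11",.1,(.4815,-.284)); move(s,[.563,-.0515,.175],100.7)
```

```text
t 24.3833 tcp [ 0.4812 -0.2845  0.1725] [1.7997e+02 5.0000e-02 1.0086e+02] F [-0.2 -0.3 -2.9] w 0.0117
cover 9372 0.169 (array([ 480.7, -283.7]), array([123. ,  58.5]), 10.76)
rib 506 0.1886 (array([ 475.4, -281. ]), array([39.8, 25.5]), 66.76)
shift [ 2.134  1.242 -0.026] turn [0.0001 0.0003 0.0009]
```

Emit:
{"op": "step_arm", "data": {"steps": [0.1,0.06,0,0,0,0,1,0.25,0.15,0,0,0,0,1,0.42,0.24,0,0,0,0,1,0.58,0.34,0,0,0,0,1,0.72,0.42,0,0,0,0,1]}}

```text
t: 24.85
tool_pos: [0.509, -0.2031, 0.1713]
orientation: [-180.0, -0.1, 100.9]
force: [-0.6, -0.0, -2.4]
gripper_width: 0.012
finger_force: 35.0
```

Emit:
{"op": "step_arm", "data": {"steps": [0.15,0.09,0,0,0,0,1,0.3,0.18,0,0,0,0,1,0.45,0.26,0,0,0,0,1,0.6,0.34,0,0,0,0,1,0.72,0.42,0,0,0,0,1]}}

```text
t: 25.27
tool_pos: [0.5362, -0.1244, 0.1713]
orientation: [-179.9, -0.1, 101.0]
force: [0.3, -0.6, -2.8]
gripper_width: 0.0116
finger_force: 35.0
```

Emit:
{"op": "step_arm", "data": {"steps": [0.15,0.09,0,0,0,0,1,0.3,0.18,0,0,0,0,1,0.45,0.26,0,0,0,0,1,0.6,0.34,0,0,0,0,1,0.69,0.4,0,0,0,0,1]}}

```text
t: 25.68
tool_pos: [0.5625, -0.0485, 0.1714]
orientation: [-179.9, -0.1, 101.0]
force: [-0.4, 0.1, -2.9]
gripper_width: 0.0117
finger_force: 35.0
```

Emit:
{"op": "step_arm", "data": {"steps": [0,0,0,0,0,0,1,0,0,0,0,0,0,1,0,0,0,0,0,0,1]}}

```text
t: 25.93
tool_pos: [0.5624, -0.0527, 0.1716]
orientation: [-179.9, 0.0, 100.8]
force: [-0.3, -0.9, -2.6]
gripper_width: 0.0117
finger_force: 35.0
```

Run:
```python
from m import *
s=cov("w12",.1045,(.563,-.0515)); move(s,[.563,-.0515,.11],100.7)
d=np.load("w12.npz"); P=cloud(d["d"],d["K"],d["R"],d["t"]); z=P[...,2]; H,S,V=cv2.split(cv2.cvtColor(d["i"],cv2.COLOR_BGR2HSV))
m=(d["d"]>0)&(abs(P[...,0]-.565)<.11)&(abs(P[...,1]+.048)<.11)&(H>95)&(H<125)&(S>100)&(z>.045)&(z<.056)
e=np.array([np.cos(np.radians(10.7)),np.sin(np.radians(10.7))]); n=np.array([-e[1],e[0]]); r=P[m][:,:2]-[.563,-.0515]; print("rim in tray frame",m.sum(),np.percentile(r@e,[1,99]).round(4),np.percentile(r@n,[1,99]).round(4))
```

```text
t 25.9333 tcp [ 0.5624 -0.0527  0.1716] [-1.7993e+02  2.0000e-02  1.0084e+02] F [-0.3 -0.9 -2.6] w 0.0117
cover 11375 0.1683 (array([561.7, -51.8]), array([119.1,  53. ]), 10.8)
rib 1746 0.1921 (array([564.4, -49.7]), array([41.7, 28.9]), -60.73)
shift [0.01  0.009 0.616] turn [-0.0004  0.0001  0.0008]
rim in tray frame 1243 [-0.0701  0.0728] [0.0122 0.0441]
```

View pics/w12.png

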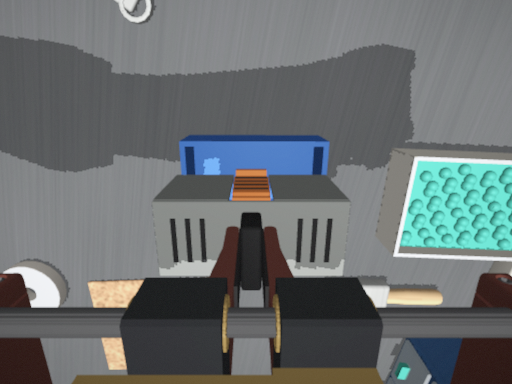

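The cover hangs level over the tray. The tray's far rim spans (180–327,140) and is centred on the cover's body (160–343), within 2 mm. Lowering in stages.

Emit:
{"op": "step_arm", "data": {"steps": [0.012,0.018,0.08,0,0,0,1,0.012,0.018,0.2,0,0,0,1,0.012,0.018,0.32,0,0,0,1,0.012,0.018,0.4,0,0,0,1,0.012,0.018,0.42,0,0,0,1]}}

```text
t: 26.4
tool_pos: [0.5629, -0.0506, 0.1276]
orientation: [-179.8, -0.1, 100.9]
force: [1.4, 0.2, -3.1]
gripper_width: 0.0118
finger_force: 35.0
```

Emit:
{"op": "step_arm", "data": {"steps": [0,0,0.06,0,0,0,1,0,0,0.12,0,0,0,1,0,0,0.18,0,0,0,1,0,0,0.24,0,0,0,1,0,0,0.3,0,0,0,1]}}

```text
t: 26.82
tool_pos: [0.5644, -0.0502, 0.0997]
orientation: [180.0, 0.0, 100.9]
force: [-0.5, -0.0, -2.8]
gripper_width: 0.0116
finger_force: 35.0
```

No contact so far, and the cover is 18 mm inside the rim. Continuing down to the floor.

Emit:
{"op": "step_arm", "data": {"steps": [0,0,0.05,0,0,0,1,0,0,0.1,0,0,0,1,0,0,0.15,0,0,0,1,0,0,0.19,0,0,0,1,0,0,0.22,0,0,0,1]}}

```text
t: 27.23
tool_pos: [0.5642, -0.0502, 0.0776]
orientation: [-180.0, -0.0, 100.9]
force: [0.4, -0.4, -2.0]
gripper_width: 0.0118
finger_force: 35.0
```

Emit:
{"op": "step_arm", "data": {"steps": [0,0,0.01,0,0,0,1,0,0,0.02,0,0,0,1,0,0,0.02,0,0,0,1,0,0,0.02,0,0,0,1]}}

```text
t: 27.57
tool_pos: [0.5645, -0.0502, 0.0763]
orientation: [180.0, 0.0, 100.9]
force: [-0.7, 0.1, -2.8]
gripper_width: 0.0119
finger_force: 35.0
```

Emit:
{"op": "step_arm", "data": {"steps": [0,0,0.01,0,0,0,1,0,0,0.02,0,0,0,1,0,0,0.02,0,0,0,1,0,0,0.02,0,0,0,1]}}

```text
t: 27.9
tool_pos: [0.5643, -0.0502, 0.0741]
orientation: [-180.0, 0.0, 100.9]
force: [0.0, -1.0, -2.2]
gripper_width: 0.0116
finger_force: 35.0
```

Emit:
{"op": "step_arm", "data": {"steps": [0,0,0.005,0,0,0,1,0,0,0.01,0,0,0,1,0,0,0.01,0,0,0,1,0,0,0.01,0,0,0,1]}}

```text
t: 28.23
tool_pos: [0.5644, -0.0502, 0.0732]
orientation: [180.0, 0.0, 100.9]
force: [-0.5, -0.8, -2.5]
gripper_width: 0.012
finger_force: 35.0
```

Emit:
{"op": "step_arm", "data": {"steps": [0,0,0.005,0,0,0,1,0,0,0.01,0,0,0,1,0,0,0.01,0,0,0,1]}}

```text
t: 28.48
tool_pos: [0.5644, -0.0502, 0.0731]
orientation: [180.0, 0.0, 100.9]
force: [-4.7, -0.9, 7.7]
gripper_width: 0.0115
finger_force: 35.0
```

On the floor of the tray (Fz changed by 10 N). Releasing and rising.

Emit:
{"op": "step_arm", "data": {"steps": [0,0,0,0,0,0,0.7,0,0,0,0,0,0,0.4,0,0,0,0,0,0,0.2,0,0,0,0,0,0,0,0,0,0,0,0,0,0]}}

```text
t: 28.9
tool_pos: [0.5644, -0.0502, 0.0721]
orientation: [180.0, -0.0, 100.9]
force: [-0.3, -0.5, -0.2]
gripper_width: 0.0366
finger_force: 0.0
```

Emit:
{"op": "step_arm", "data": {"steps": [0,0,-0.1,0,0,0,0,0,0,-0.3,0,0,0,0,0,0,-0.6,0,0,0,0,0,0,-0.9,0,0,0,0,0,0,-1,0,0,0,0]}}

```text
t: 29.32
tool_pos: [0.5662, -0.0495, 0.1768]
orientation: [179.7, 0.1, 100.9]
force: [0.7, -0.1, 0.2]
gripper_width: 0.0437
finger_force: 0.0
```

Emit:
{"op": "step_arm", "data": {"steps": [0,0,-0.3,0,0,0,-0.5,0,0,-0.6,0,0,0,-1,0,0,-0.9,0,0,0,-1,0,0,-1,0,0,0,-1,0,0,-1,0,0,0,-1]}}

```text
t: 29.73
tool_pos: [0.5656, -0.0499, 0.2749]
orientation: [179.7, 0.1, 100.9]
force: [-0.4, -0.4, -0.2]
gripper_width: 0.0737
finger_force: 0.0
```

Run:
```python
from m import *
s=cov("w13",.005,(.5635,-.051))
d=np.load("w13.npz"); v,u=np.mgrid[:384,:512]; P=cloud(d["d"],d["K"],d["R"],d["t"]); z=P[...,2]; H,S,V=cv2.split(cv2.cvtColor(d["i"],cv2.COLOR_BGR2HSV))
ok=(d["d"]>0)&(abs(P[...,0]-.565)<.11)&(abs(P[...,1]+.05)<.11)&(H>95)&(H<125)&(S>100)
m=ok&(z>.045)&(z<.056); m=cv2.morphologyEx(m.astype(np.uint8),cv2.MORPH_OPEN,np.ones((2,2)))>0; print("rim",rect(ray(np.c_[u[m],v[m]],d["K"],d["R"],d["t"],.05)))
m=ok[...]*0; k=(d["d"]>0)&(abs(P[...,0]-.5635)<.07)&(abs(P[...,1]+.051)<.05)&(z>.064)&(z<.075); A=np.c_[P[k][:,:2],np.ones(k.sum())]; print("cover top tilt",np.linalg.lstsq(A,z[k],rcond=None)[0][:2].round(4))
a=camera("top"); cv2.imwrite("pics/top1.png",cv2.resize(a["img"],(800,600)))
```

```text
t 29.7333 tcp [ 0.5656 -0.0499  0.2749] [1.7975e+02 1.0000e-01 1.0087e+02] F [-0.4 -0.4 -0.2] w 0.0737
cover 3406 0.0697 (array([563.7, -49.8]), array([119.9,  51. ]), 10.77)
rib 326 0.0935 (array([563.4, -49.7]), array([39.4, 11. ]), -79.24)
rim (array([565.6, -50.6]), array([144.,  86.]), 10.72)
cover top tilt [ 0.0011 -0.0022]
```

View pics/top1.png

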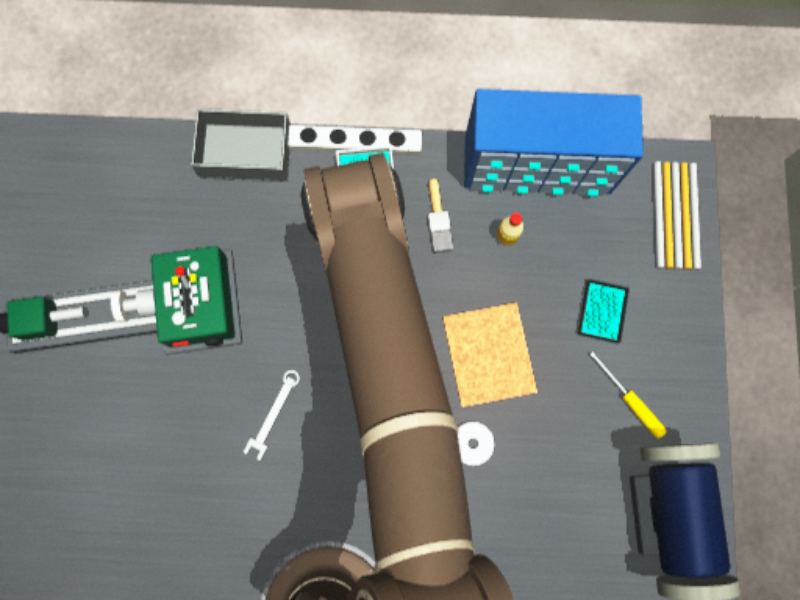

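The lever's red knob is in the yellow notch at (180,271), and the bystanders in view are in their places; the arm hides most of the bead tub. The cover is flat (tilt under 0.003) and within 2 mm of the tray's centre. The arm is clear, so I'm handing the job in.

```bash
python3 -c "
from plant import robot
print(robot.close_job())"
```

```text
the job is handed in; nothing more can be done
None
```

The job is handed in at about 30 s of 72 s, verdict not shown: the cover stands released and flat in the wash tray (measured about 2 mm off centre), the lever is in the yellow notch, and I saw no bystander moved, though the arm hid most of the bead tub in the last picture.

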